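Unlock the shop's cash box

TASK

Unlock the grey cash box on the shop counter: roll its number wheels to the code 4-5-2 (left, middle, right as the robot sees them; the middle wheel already shows 5 and must not be turned), then slide the steel bolt tab all the way to the right. Press and push gently, never harder than about 20 N, and leave everything else on the counter where it stands.

Things in the scene. Friction and masses are not known exactly. Their poses are not given: they have to be found in the camera images.
- cashbox: Grey steel cash box, fixed, 180 (x) by 260 (y) by 90 mm high, lid level; origin at the centre of its underside, x away from the robot, y to the left, yawed up to 0.4 rad. Through its lid rise three thumbwheels in a row along y, 35 mm apart, and to their right (-y) the bolt tab.
- wheel_left_top (a point): Highest point of the left wheel, mid-width, at rest: (-30, +85, 104) mm from the box's origin. The wheels are alike: smooth discs of 25 mm radius, 16 mm wide, axle along the box's y, standing 14 mm out of the lid. Numbers 1 to 6 are black pips as on dice, 60 degrees apart, grey lines between; the one on top, between the two black index marks, counts.
- wheel_mid_top (a point): Highest point of the middle wheel, (-30, +50, 104) mm from the box's origin. Each wheel's axle sits on its own upright spring: 3 N before it yields, then 1.2 N per mm, bottoming hard after 8 mm (about 12 N).
- wheel_right_top (a point): Highest point of the right wheel, (-30, +15, 104) mm from the box's origin. Every wheel is stiff to turn (3.6 N at the rim) and stays where it is left: a finger dragged over its top takes the rim along only when pressed down with roughly 7 to 11 N; pressed lighter it slips.
- wheel_left (a joint): Turn of the left wheel, rad: 0 with number 1 on top, +1.047 for every number up (number n at (n-1) x 1.047; number 4 at 3.142). It grows when the top of the wheel is rolled away from the robot (the box's +x). Stops at -0.4 and 5.65.
- wheel_mid (a joint): Turn of the middle wheel, the same way; it stands at number 5 (4.189) already.
- wheel_right (a joint): Turn of the right wheel, the same way; number 2 is at 1.047.
- bolt (a joint): Travel of the bolt, m: 0 locked, 0.020 fully drawn, against its stop; it moves along the box's -y (to the right), takes 2.5 N and stays where it is left. Inside, its pins pass only when every wheel shows its code number within about 0.13 rad; otherwise it jams after about 2 mm.
- bolt_tab (a point): Centre of the bolt's steel tab, an upright block 24 (x) by 10 (y) mm, standing 20 mm out of the lid (this point is 10 mm above the lid); (-30, -55, 100) mm from the box's origin when locked. There are 43 mm of free lid between the right wheel and the tab.
- jar: Bystander: small jar, 42 mm across, 45 mm high, on the rear of the lid; origin under its centre.
- tube0: Bystander: salt tube, 38 mm across, 155 mm high, left of the box; origin under its centre.
- tube1: Bystander: salt tube, the same.
- tube2: Bystander: salt tube, the same.
- tray: Bystander: steel tray 120 by 100 by 35 mm, right of the box; origin under its centre.
- dish: Bystander: coin dish, 90 mm across, 18 mm high, right of the box; origin under its centre.
- cardblock: Bystander: card in a wooden block, 70 mm wide, 63 mm high, on the rear of the lid; origin under its centre.

How it is judged (in metres and radians):
On the way, in this order (a step that is already met when the one before it is completed fails the run):
1. the wheels show 4-5-2, bolt still locked (value of joint wheel_left between 2.942 and 3.342 rad and value of joint wheel_mid between 3.989 and 4.389 rad and value of joint wheel_right between 0.847 and 1.247 rad and value of joint bolt below 0.006 m), for 0.2 s.
2. the bolt is fully drawn (value of joint bolt above 0.017 m), for 0.2 s.
At the end, for the whole second after the job is handed in: The three wheels stand at 4, 5 and 2, each within 0.2 rad, and the bolt is drawn at least 17 of its 20 mm (value of joint wheel_left between 2.942 and 3.342 rad and value of joint wheel_mid between 3.989 and 4.389 rad and value of joint wheel_right between 0.847 and 1.247 rad and value of joint bolt above 0.017 m); the robot touches nothing.
It fails at once if the middle wheel is turned by more than 0.25 rad from its number (value of joint wheel_mid below 3.939 rad or value of joint wheel_mid above 4.439 rad).
It fails at once if the cash box, a wheel or the bolt is pressed harder than 22 N (contact force between any of the fingers, the arm and cashbox above 22 N).
It fails at once if a thing standing about is moved by more than 30 mm (distance of any of jar, tube0, tube1, tube2, tray, dish, cardblock from where it was at the start of the episode above 0.03 m).
It also fails if it takes over 67 s, if anything falls off the work surface, if the arm or the gripper's body presses on something with over 40 N, if the wrist force passes 120 N, or if a joint passes its speed limit or range.

ROBOT

A 6-joint arm with a two-finger parallel gripper is mounted at the origin on the work surface. World frame = base frame: x ahead of the robot, y to its left, z up, the work surface at z = 0. Lengths are in m, angles in degrees, forces in N, time in s.
With the tool pointing down it reaches from about 0.4 to 0.825 m from the base axis. Payload 7 kg.
Tool frame: the origin (TCP) lies midway between the tips of the shut fingers; the grasp point (between the pads) lies 19 mm behind it; x points along the fingers, z is the direction in which the jaws open and shut, and the axes are right-handed (so a half turn about x gives the same grasp; the last joint's range is limited). The gripper opens to 88 mm and grips with 3 to 60 N. Pads are 19 mm wide; open, the fingers measure 130 mm over their backs; the gripper's body (78 mm by 193 mm) begins 47 mm behind the grasp point.
Start: joints at [87.153, 20.546, 0.682, 0, -70.136, -16.507], TCP at [0.224, 0.637, 0.227] pointing down, gripper open.
Joint ranges: [-176.03, 176.03], [-82.01, 121.73], [-58.28, 71.71], [-173.87, 95.51], [-174.79, -0.11], [-173.66, 173.66]. Speed limits (degrees/s): [136.94, 136.94, 172.46, 180, 180, 180].

INTERFACE

Orientations are given as [roll, pitch, yaw] about the fixed x, y, z axes, in that order (R = Rz(yaw) Ry(pitch) Rx(roll)).
In Python, from plant import ctrl gives the robot as it stands. The module is installed in compiled form; this text tells all that it offers.
- The arm moves only by the tool servo_tool, never from a script. Its argument "deltas" is a list of rows, each a list of 3 entries, a list of its own where there are three numbers: the turn, a rotation vector about the tool's x, y, z in degrees, then the shift along the tool's x, y, z in cm, then the finger opening in cm, from 0 to 8.76. A call has 1 to 5 rows; each row is the pose to reach, as a shift and turn from the pose measured when the call began, along the tool's axes at that moment; what a row does not reach only later rows make up. A row lasts 1/10 s, in which the tool goes at most 50 mm and 8.59 degrees, less where a joint would pass 70% of its speed; a pose out of reach is approached as far as the arm can. A call with a gripper value outside its range is refused whole. The fingers move at their own pace and stop on an object; the grip force is fixed at half the most. Time passes only in rows, so rows that repeat a pose let the fingers close. It gives the time, the measured TCP pose, the force and the opening at its end, in the units of the state.
- ctrl.get_obs(): the state, without advancing time (a new reading comes with each control period).
- ctrl.snapshot(name): name is "scene" or "top" or "wrist"; returns a dict with "image" (420x560x3 uint8, red, green, blue), "vertical_fov" (degrees; the focal length in pixels is half the picture's height over the tangent of half this angle, whatever the lens; pixels are square), "cx", "cy" (the principal point, pixels), "rvec" (rotation vector, rad) and "tvec" (3), from world to camera coordinates, as OpenCV has them. Camera axes: x right, y down, z forward; pixel columns grow to the right and rows downward; lengths in m; the calibration is good to about 2 mm. The wrist camera is an equidistant fisheye: a pixel r from the principal point sees the ray r / f radians off the axis. A picture is of the moment at which its call begins. There is no depth.
- ctrl.close_job(): hands the job in, once; it reports no verdict.
The state is a dict: "clock": time; "joint_pos": joint angles; "qvel": joint speeds; "tau": joint torques, N m; "tool_pos": TCP position; "orientation": TCP orientation; "force": force on the tool from outside, world axes, zero at the start; "moment": the same for the moment, N m; "opening": finger opening in m.
Only numpy, scipy, OpenCV 4.12 (cv2) and the standard library are available. Lean on these libraries where they do the work, as an engineer would, in place of code of your own. Each camera call takes 0.05 s, during which the arm holds its last target. There are 200 camera calls.

## Working session

There is one attempt and no reset: what is moved stays moved. The work goes in short steps, Python scripts to look and compute and a tool call to move; the robot and the scene stay as the last step left them, time stands still between calls to the robot, and variables do not carry over. Pictures are saved under pics/ and viewed, on a budget of 10 in all, crops included, one or two more only if the job needs it, and the job is handed in when it is done.

Besides the shell and the picture viewer there is one more tool, called after "Request:" by a JSON object that holds its "method" and its "body", one argument or row to a line. servo_tool: Moves the arm, as the interface text tells. Its arguments: {"type":"object","properties":{"deltas":{"type":"array","items":{"type":"array"}}},"required":["deltas"]}

```bash
mkdir -p pics
cat > h.py <<'E'
import numpy as np, cv2, pickle
from plant import ctrl
def snap(n,f):
    s=ctrl.snapshot(n); cv2.imwrite(f'pics/{f}.png',cv2.cvtColor(np.asarray(s['image']),cv2.COLOR_RGB2BGR))
    pickle.dump(s,open(f'pics/{f}.pkl','wb')); return s
def cal(s):
    f=210/np.tan(np.radians(s['vertical_fov'])/2); R=cv2.Rodrigues(np.array(s['rvec'],float))[0]; t=np.array(s['tvec'],float).ravel()
    return f,R,t
def ray(s,uv,z,fish=False):
    f,R,t=cal(s); d=np.array([uv[0]-s['cx'],uv[1]-s['cy']])/f
    if fish:
        r=np.linalg.norm(d); v=np.r_[d/r*np.sin(r),np.cos(r)]
    else: v=np.r_[d,1]
    c=-R.T@t; v=R.T@v; return c+v*(z-c[2])/v[2]
def proj(s,P,fish=False):
    f,R,t=cal(s); c=R@np.array(P)+t
    if fish:
        r=np.hypot(c[0],c[1]); a=np.arctan2(r,c[2]); q=c[:2]/r*a
    else: q=c[:2]/c[2]
    return q*f+[s['cx'],s['cy']]
E
python3 - <<'E'
from h import *
for n in ['scene','top']:
    s=snap(n,n+'0'); f,R,t=cal(s); print(n,f,-R.T@t,R[2])
a=cv2.imread('pics/scene0.png');b=cv2.imread('pics/top0.png')
print({k:np.round(v,3) for k,v in ctrl.get_obs().items()})
E
```

```text
scene 457.1005132753769 [0.92542201 0.59942123 0.90167731] [-0.37545757 -0.51948841 -0.76756981]
top 415.2881042194868 [0.40248694 0.07336193 1.06707294] [ 0.13782402 -0.02351963 -0.99017744]
{'clock': np.float64(0.1), 'joint_pos': array([ 8.7151e+01,  2.0587e+01,  6.3800e-01, -1.7000e-02, -7.0135e+01,
       -1.6509e+01]), 'qvel': array([ 0.041, -0.09 ,  0.111, -0.006, -0.029, -0.077]), 'tau': array([-2.0000e-03, -5.8416e+01,  2.9375e+01,  7.0150e+00,  1.0000e-02,
       -0.0000e+00]), 'tool_pos': array([0.224, 0.636, 0.226]), 'orientation': array([   5.896,   89.915, -103.467]), 'force': array([0.915, 0.683, 0.011]), 'moment': array([ 0.015, -0.026,  0.063]), 'opening': np.float64(0.087)}
```

View pics/top0.png

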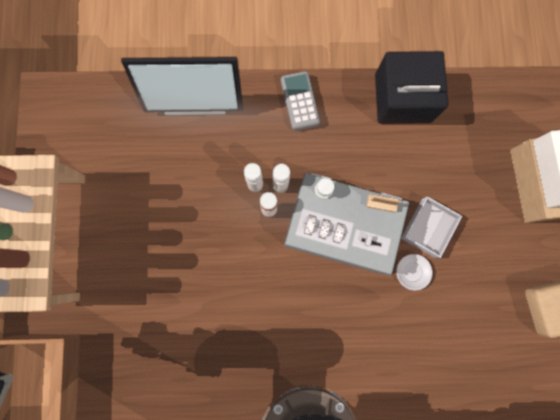

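View pics/scene0.png

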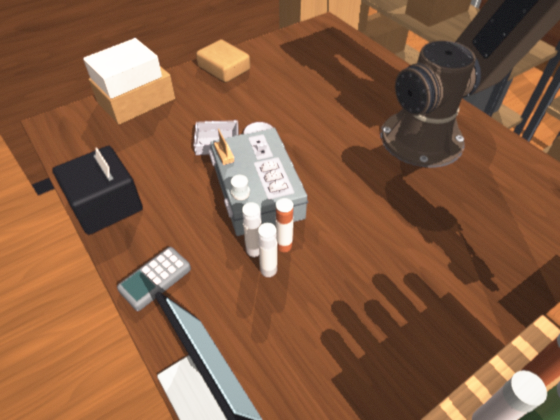

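The top view shows the lid with its corners near (307,176), (408,198), (393,272) and (287,244). The wheels are near (311,225), (326,229) and (340,233), and the tab is near (372,242). The tubes stand left of the box, and the tray and dish right of it. The scene view shows the same layout from behind.

Run:
```python
from h import *
s=pickle.load(open('pics/top0.pkl','rb'))
im=np.asarray(s['image']); hsv=cv2.cvtColor(im,cv2.COLOR_RGB2HSV)
print(hsv[210,300],hsv[250,300],hsv[190,340],hsv[230,390])
m=((hsv[...,0]>80)&(hsv[...,0]<125)&(hsv[...,1]>15)&(hsv[...,2]>60)).astype(np.uint8)*255
m[:, :275]=0;m[:,415:]=0;m[:170]=0;m[285:]=0
m=cv2.morphologyEx(m,cv2.MORPH_CLOSE,np.ones((5,5)))
c=max(cv2.findContours(m,0,2)[0],key=cv2.contourArea)
W=np.array([ray(s,p[0],0.09)[:2] for p in c]).astype(np.float32)
r=cv2.minAreaRect(W);print(r)
for uv in [(307,176),(408,198),(393,272),(287,244)]: print(uv,ray(s,uv,.09).round(4))
for uv in [(311,225),(326,229),(340,233)]: print(uv,ray(s,uv,.104).round(4))
print(ray(s,(372,242),.1))
w=snap('wrist','w0');f,R,t=cal(w);C=-R.T@t;print(f,C,R)
big=cv2.resize(cv2.cvtColor(im,cv2.COLOR_RGB2BGR)[165:285,230:440],None,fx=3.8,fy=3.8,interpolation=cv2.INTER_CUBIC)
cv2.imwrite('pics/topbig.png',big)
```

```text
[ 20   5 146] [  7  37 124] [ 45   4 121] [ 45   3 180]Traceback (most recent call last):
  File "<stdin>", line 8, in <module>
ValueError: max() iterable argument is empty
```

Run:
```python
from h import *
s=pickle.load(open('pics/top0.pkl','rb'))
im=np.asarray(s['image']); hsv=cv2.cvtColor(im,cv2.COLOR_RGB2HSV)
print(hsv[195,350],hsv[250,330],hsv[260,240])
for uv in [(307,176),(408,198),(393,272),(287,244)]: print(uv,ray(s,uv,.09).round(4))
for uv in [(311,225),(326,229),(340,233)]: print(uv,ray(s,uv,.104).round(4))
print(ray(s,(372,242),.1))
w=snap('wrist','w0');f,R,t=cal(w);C=-R.T@t;print(f,C,R,w['cx'],w['cy'])
big=cv2.resize(cv2.cvtColor(im,cv2.COLOR_RGB2BGR)[165:285,230:440],None,fx=3.8,fy=3.8,interpolation=cv2.INTER_CUBIC)
cv2.imwrite('pics/topbig.png',big)
```

```text
[ 60   1 175] [ 50   4 182] [ 11 126 146]
(307, 176) [ 0.6268 -0.0091  0.09  ]
(408, 198) [ 0.5685 -0.2505  0.09  ]
(393, 272) [ 0.3935 -0.2039  0.09  ]
(287, 244) [0.4642 0.0429 0.09  ]
(311, 225) [ 0.5064 -0.0137  0.104 ]
(326, 229) [ 0.4964 -0.0485  0.104 ]
(340, 233) [ 0.4863 -0.0809  0.104 ]
[ 0.46405492 -0.15573504  0.1       ]
325.19226210127806 [0.29013103 0.61248093 0.38350806] [[-0.33187873 -0.94332135  0.00115286]
 [-0.91035736  0.32060114  0.261657  ]
 [-0.24719624  0.08578888 -0.96516024]] 278.43172004501974 206.85006374918652
```

View pics/topbig.png

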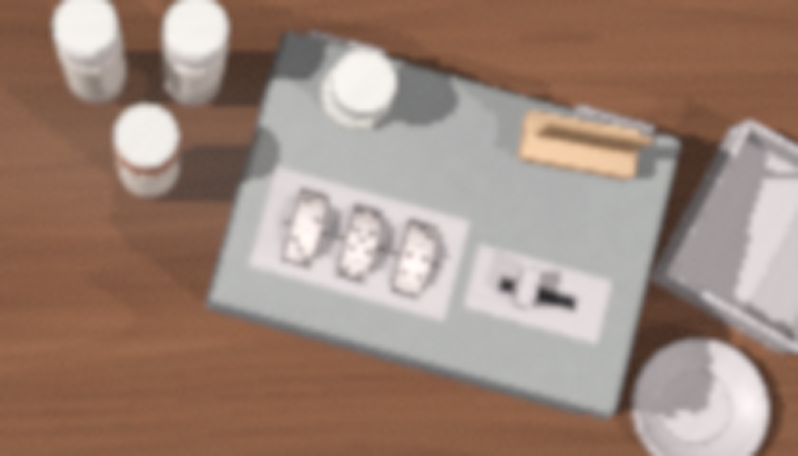

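The enlarged crop confirms the layout: three wheels on the left plate, and the tab on the right plate with its slot running to the right. The jar and card block are on the rear of the lid. The pips can't be read from here, so I'll move the wrist camera over the wheels.

```bash
cat >> h.py <<'E'
from scipy.spatial.transform import Rotation as Ro
def tool():
    o=ctrl.get_obs(); return np.array(o['tool_pos']),Ro.from_euler('xyz',o['orientation'],degrees=True),o
def goal(P,yaw,flip=1):
    p,R,o=tool(); bx=np.array([np.cos(yaw),np.sin(yaw),0])*flip; X=np.array([0,0,-1.]); 
    G=Ro.from_matrix(np.c_[X,np.cross(bx,X),bx]); rv=(R.inv()*G).as_rotvec(degrees=True); sh=R.inv().apply(np.array(P)-p)*100
    print('clock',o['clock'],'p',p.round(4),'F',np.round(o['force'],1),'J',np.round(o['joint_pos'],0)); print('turn',rv.round(2),'shift cm',sh.round(2)); return rv,sh
E
python3 - <<'E'
from h import *
p,R,o=tool();print(R.as_matrix().round(3))
w=pickle.load(open('pics/w0.pkl','rb'));f,Rc,t=cal(w);print('cam in tool',R.inv().apply(-Rc.T@t-p), R.inv().apply(Rc[2]))
goal([.496,-.048,.28],-.285,1);goal([.496,-.048,.28],-.285,-1)
E
```

```text
[[-0.     0.943 -0.332]
 [-0.001 -0.332 -0.943]
 [-1.     0.     0.001]]
cam in tool [-0.15764267  0.07072469  0.00079775] [ 9.65117861e-01 -2.61815702e-01 -2.28875563e-04]
clock 0.15 p [0.2236 0.6365 0.2259] F [-0.8  0.4 -1.2] J [ 87.  21.   1.  -0. -70. -17.]
turn [-9.303e+01  6.000e-02  5.000e-02] shift cm [-5.34 48.39 55.56]
clock 0.15 p [0.2236 0.6365 0.2259] F [-0.8  0.4 -1.2] J [ 87.  21.   1.  -0. -70. -17.]
turn [ 8.697e+01  5.000e-02 -6.000e-02] shift cm [-5.34 48.39 55.56]
```

Request:
{"method": "servo_tool", "body": {
  "deltas": [
    [[43, 0, 0], [-4, 16, 18.5], 8.7],
    [[43, 0, 0], [-4, 16, 18.5], 8.7],
    [[43, 0, 0], [-4, 16, 18.5], 8.7],
    [[43, 0, 0], [-4, 16, 18.5], 8.7],
    [[43, 0, 0], [-4, 16, 18.5], 8.7]
  ]
}}

```text
clock: 0.65
tool_pos: [0.3135, 0.4068, 0.2663]
orientation: [48.0, 89.9, -104.7]
force: [1.7, 1.1, 0.5]
opening: 0.0873
```

```bash
python3 -c "
from h import *
goal([.513,.010,.25],-.285,-1)"
```

```text
clock 0.65 p [0.3135 0.4068 0.2663] F [1.7 1.1 0.5] J [ 74.   4. -16.   0. -71. -47.]
turn [ 4.366e+01  3.000e-02 -8.000e-02] shift cm [ 1.68 44.41  0.5 ]
```

Request:
{"method": "servo_tool", "body": {
  "deltas": [
    [[43.7, 0, 0], [0, 24, 0.3], 8.7],
    [[43.7, 0, 0], [0, 24, 0.3], 8.7],
    [[43.7, 0, 0], [0, 24, 0.3], 8.7],
    [[43.7, 0, 0], [0, 24, 0.3], 8.7],
    [[43.7, 0, 0], [0, 24, 0.3], 8.7]
  ]
}}

```text
clock: 1.15
tool_pos: [0.4214, 0.1899, 0.2667]
orientation: [102.4, 89.9, -93.2]
force: [0.7, 0.7, 0.1]
opening: 0.087
```

```bash
python3 -c "
from h import *
goal([.513,.010,.23],-.285,-1)"
```

```text
clock 1.15 p [0.4214 0.1899 0.2667] F [0.7 0.7 0.1] J [ 49.  -2. -21.   0. -70. -64.]
turn [ 0.67 -0.01 -0.06] shift cm [  3.69  14.85 -13.67]
```

Request:
{"method": "servo_tool", "body": {
  "deltas": [
    [[0.7, 0, 0], [3.7, 14.8, -13.7], 8.7],
    [[0.7, 0, 0], [3.7, 14.8, -13.7], 8.7],
    [[0.7, 0, 0], [3.7, 14.8, -13.7], 8.7],
    [[0.7, 0, 0], [3.7, 14.8, -13.7], 8.7],
    [[0.7, 0, 0], [3.7, 14.8, -13.7], 8.7]
  ]
}}

```text
clock: 1.65
tool_pos: [0.5138, 0.0063, 0.2283]
orientation: [56.9, 89.8, -139.7]
force: [0.7, 0.3, -1.2]
opening: 0.0871
```

Run:
```python
from h import *
p,R,o=tool();print(o['clock'],p,o['joint_pos'])
s=snap('wrist','w1');print([proj(s,P,True).round() for P in [(.506,-.014,.104),(.496,-.048,.104),(.486,-.081,.104),(.464,-.156,.11)]])
c=np.mean([proj(s,P,True) for P in [(.506,-.014,.104),(.464,-.156,.11)]],0).astype(int)
im=cv2.imread('pics/w1.png');x0=max(c[0]-140,0);y0=max(c[1]-105,0);print(x0,y0)
cv2.imwrite('pics/w1c.png',cv2.resize(im[y0:y0+210,x0:x0+280],None,fx=2.8,fy=2.8,interpolation=cv2.INTER_CUBIC))
```

```text
1.65 [0.51384821 0.00628483 0.22827394] [ 22.6637279    5.30710737 -19.11930689   0.06608372 -65.76287885
 -39.30995012]
[array([281., 177.]), array([280., 137.]), array([281.,  97.]), array([280.,  10.])]
140 0
```

View pics/w1c.png

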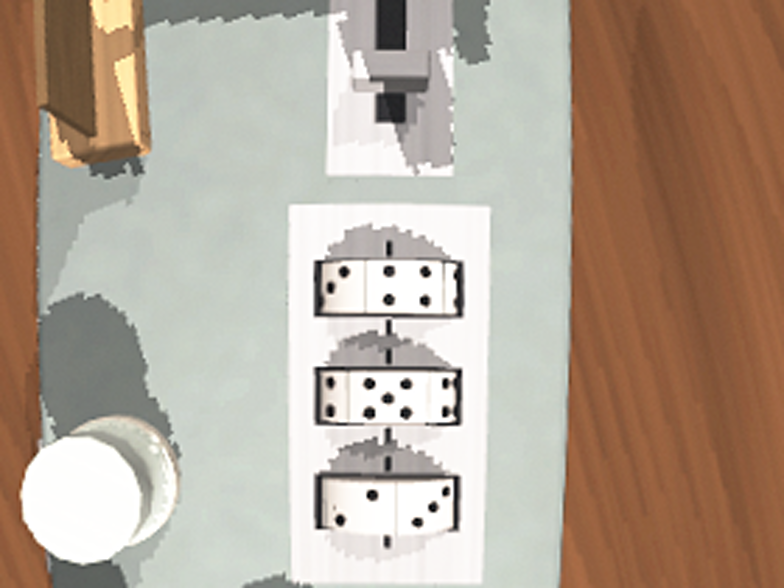

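The wrist view (crop) shows the left wheel between 2 and 3, with their boundary just short of the top: line at x≈397, index at 387. The middle wheel shows 5. The right wheel shows 4, slightly short of the top: boundary lines at x≈366 and 442, index at 389. The index marks run along the column x≈388.

```bash
cat >> h.py <<'E'
from scipy.optimize import brentq
def cyl(s,uv,yl,B,yaw,k=2.8,x0=140,y0=0):
    "angle (rad) on the wheel rim, + = towards robot from top, of a crop pixel"
    uv=np.array(uv)/k+[x0,y0]; bx=np.array([np.cos(yaw),np.sin(yaw)])
    def X(z): return (ray(s,uv,z,True)[:2]-B)@bx+.030
    g=lambda z: X(z)**2+(z-.079)**2-.025**2
    z=brentq(g,.0905,.104) if g(.0905)*g(.104)<0 else brentq(g,.0905,.1039)
    return np.arctan2(-X(z),z-.079)
E
python3 - <<'E'
from h import *
s=pickle.load(open('pics/w1.pkl','rb'))
M=[(389,248),(388,327),(388,355),(388,435),(387,463),(387,540)]
yl=np.array([.015-.0125,.015+.0125,.0375,.0625,.0725,.0975])
P=np.array([ray(s,np.array(m)/2.8+[140,0],.0902,True)[:2] for m in M])
print(P.round(4)); 
d=np.polyfit(yl,P,1); yaw=np.arctan2(-d[0][0],d[0][1]); print('scale',np.hypot(*d[0]),'yaw',yaw)
by=np.array([-np.sin(yaw),np.cos(yaw)]);bx=np.array([np.cos(yaw),np.sin(yaw)])
B=P.mean(0)-yl.mean()*by+.030*bx; print('B',B)
for n,y in [('L',.085),('M',.05),('R',.015)]: print(n,(B-.03*bx+y*by).round(4))
print('tab',(B-.03*bx-.055*by).round(4))
print('left 2/3 line',cyl(s,(397,505),.085,B,yaw))
print('right lines',[cyl(s,(x,288),.015,B,yaw) for x in (366,442)],'pips',[cyl(s,(x,288),.015,B,yaw) for x in (389,425)])
print('mid 5 pip',cyl(s,(388,398),.05,B,yaw))
t=pickle.load(open('pics/top0.pkl','rb'))
for n,x,y in [('c',.09,.13),('c',.09,-.13),('c',-.09,-.13),('c',-.09,.13)]: print(proj(t,np.r_[B+x*bx+y*by,.09]).round(1))
E
```

```text
[[ 0.4847 -0.0902]
 [ 0.4924 -0.0656]
 [ 0.495  -0.0569]
 [ 0.5024 -0.0319]
 [ 0.5054 -0.0231]
 [ 0.5128  0.0017]]
scale 1.0092364406476309 yaw -0.29691597162423167
B [ 0.512834   -0.10092428]
L [ 0.509  -0.0109]
M [ 0.4988 -0.0443]
R [ 0.4885 -0.0778]
tab [ 0.4681 -0.1447]
left 2/3 line 0.12308176373977722
right lines [np.float64(-0.28148969094632403), np.float64(0.7307828543041018)] pips [np.float64(0.0038941282129377965), np.float64(0.4648071280455663)]
mid 5 pip 0.0005544426376623053
[304.3 171.9]
[408.7 201.1]
[391.  274.1]
[284.1 243.8]
```

```bash
cat >> h.py <<'E'
B=np.array([.5128,-.1009]);yaw=-.297
bx=np.array([np.cos(yaw),np.sin(yaw)]);by=np.array([-bx[1],bx[0]])
def at(x,y,z): return goal(np.r_[B+x*bx+y*by,z],yaw,-1)
def where():
    p,R,o=tool(); q=p[:2]-B; print('box xyz mm',(np.r_[q@bx,q@by,p[2]]*1000).round(1),'F',np.round(o['force'],1),o['clock'],np.round(o['opening'],4))
E
python3 -c "
from h import *
where();at(-.041,.085,.125)"
```

```text
box xyz mm [-30.8 103.7 228.5] F [ 1.2 -0.7 -0.3] 1.7 0.0866
clock 1.7 p [0.5137 0.0073 0.2285] F [ 1.2 -0.7 -0.3] J [ 23.   5. -19.   0. -66. -39.]
turn [ 0.4   0.1  -0.16] shift cm [10.36  1.83  1.01]
```

Request:
{"method": "servo_tool", "body": {
  "deltas": [
    [[0.4, 0.1, -0.2], [3, 1.8, 1], 0],
    [[0.4, 0.1, -0.2], [5, 1.8, 1], 0],
    [[0.4, 0.1, -0.2], [7, 1.8, 1], 0],
    [[0.4, 0.1, -0.2], [9, 1.8, 1], 0],
    [[0.4, 0.1, -0.2], [10.4, 1.8, 1], 0]
  ]
}}

```text
clock: 2.2
tool_pos: [0.4979, -0.0065, 0.1236]
orientation: [-38.9, 89.9, 124.1]
force: [-0.3, -0.0, -0.4]
opening: 0.0525
```

Request:
{"method": "servo_tool", "body": {
  "deltas": [
    [[0, 0, 0], [0, 0, 0], 0],
    [[0, 0, 0], [0, 0, 0], 0],
    [[0, 0, 0], [0, 0, 0], 0]
  ]
}}

```text
clock: 2.5
tool_pos: [0.4985, -0.0059, 0.1246]
orientation: [-109.9, 89.9, 53.2]
force: [0.7, 0.9, 0.2]
opening: 0.0286
```

```bash
python3 -c "
from h import *
where();at(-.041,.085,.104)"
```

```text
box xyz mm [-41.5  86.7 124.6] F [0.7 0.9 0.2] 2.5 0.0286
clock 2.5 p [ 0.4985 -0.0059  0.1246] F [0.7 0.9 0.2] J [ 22.   9. -29.  -0. -51. -39.]
turn [ 0.09 -0.03  0.08] shift cm [ 2.06  0.17 -0.05]
```

Finish closing, and descend to just touching.

Request:
{"method": "servo_tool", "body": {
  "deltas": [
    [[0, 0, 0], [0, 0.2, 0], 0],
    [[0, 0, 0], [0, 0.2, 0], 0],
    [[0, 0, 0], [0.4, 0.2, 0], 0],
    [[0, 0, 0], [1.2, 0.2, 0], 0],
    [[0, 0, 0], [1.8, 0.2, 0], 0]
  ]
}}

```text
clock: 3.0
tool_pos: [0.4976, -0.0079, 0.1057]
orientation: [-88.9, 89.9, 74.2]
force: [-0.5, -0.5, 0.5]
opening: 0.0004
```

Request:
{"method": "servo_tool", "body": {
  "deltas": [
    [[0, 0, 0], [0.2, 0, 0], 0],
    [[0, 0, 0], [0.4, 0, 0], 0],
    [[0, 0, 0], [0.4, 0, 0], 0]
  ]
}}

```text
clock: 3.3
tool_pos: [0.4976, -0.008, 0.1017]
orientation: [-75.6, 90.0, 87.5]
force: [-1.4, -0.1, 4.2]
opening: 0.0009
```

```bash
python3 -c "
from h import *
where();at(-.041,.085,.099)"
```

```text
box xyz mm [-41.8  84.4 101.7] F [-1.4 -0.1  4.2] 3.3 0.0009
clock 3.3 p [ 0.4976 -0.008   0.1017] F [-1.4 -0.1  4.2] J [ 22.  11. -31.  -0. -48. -39.]
turn [0.08 0.01 0.05] shift cm [ 0.27 -0.06 -0.08]
```

Request:
{"method": "servo_tool", "body": {
  "deltas": [
    [[0, 0, 0], [0.15, 0, 0], 0],
    [[0, 0, 0], [0.3, 0, 0], 0],
    [[0, 0, 0], [0.3, 0, 0], 0]
  ]
}}

```text
clock: 3.6
tool_pos: [0.4978, -0.008, 0.099]
orientation: [-106.4, 89.9, 56.6]
force: [-2.8, -0.1, 6.6]
opening: 0.0003
```

Request:
{"method": "servo_tool", "body": {
  "deltas": [
    [[0, 0, 0], [0, 0, 0], 0]
  ]
}}

```text
clock: 3.7
tool_pos: [0.4978, -0.008, 0.0994]
orientation: [-116.8, 89.9, 46.3]
force: [-2.3, 0.0, 6.4]
opening: 0.0005
```

Request:
{"method": "servo_tool", "body": {
  "deltas": [
    [[0, 0, 0], [0.25, 0, 0], 0],
    [[0, 0, 0], [0.25, 0, -0.2], 0],
    [[0, 0, 0], [0.25, 0, -0.5], 0],
    [[0, 0, 0], [0.25, 0, -0.8], 0],
    [[0, 0, 0], [0.25, 0, -1.1], 0]
  ]
}}

```text
clock: 4.2
tool_pos: [0.5083, -0.0112, 0.0975]
orientation: [-117.3, 89.9, 45.8]
force: [-3.5, 0.6, 9.3]
opening: 0.0005
```

Request:
{"method": "servo_tool", "body": {
  "deltas": [
    [[0, 0, 0], [0.05, 0, -0.3], 0],
    [[0, 0, 0], [0.05, 0, -0.6], 0],
    [[0, 0, 0], [0.05, 0, -0.9], 0],
    [[0, 0, 0], [0.05, 0, -1.0], 0]
  ]
}}

```text
clock: 4.6
tool_pos: [0.5181, -0.0141, 0.0977]
orientation: [-130.6, 89.9, 32.5]
force: [-3.4, 0.6, 8.3]
opening: 0.0001
```

```bash
python3 -c "
from h import *
where();at(-.041,.085,.097)"
```

```text
box xyz mm [-20.3  84.5  97.7] F [-3.4  0.6  8.3] 4.6 0.0001
clock 4.6 p [ 0.5181 -0.0141  0.0977] F [-3.4  0.6  8.3] J [ 20.  13. -29.  -0. -48. -37.]
turn [ 0.12 -0.06  0.07] shift cm [ 0.07 -0.05  2.07]
```

Request:
{"method": "servo_tool", "body": {
  "deltas": [
    [[0, 0, 0], [-0.8, 0, 0], 0],
    [[0, 0, 0], [-1.5, 0, 0], 0],
    [[0, 0, 0], [-1.5, 0, 2.1], 0],
    [[0, 0, 0], [-1.5, 0, 2.1], 0],
    [[0, 0, 0], [-0.6, 0, 2.1], 0]
  ]
}}

```text
clock: 5.1
tool_pos: [0.4989, -0.0077, 0.1048]
orientation: [-141.7, 89.7, 21.5]
force: [0.2, 0.0, 0.1]
opening: 0.0001
```

```bash
python3 -c "
from h import *
where();at(-.041,.085,.0975)"
```

```text
box xyz mm [-40.6  85.1 104.8] F [0.2 0.  0.1] 5.1 0.0001
clock 5.1 p [ 0.4989 -0.0077  0.1048] F [0.2 0.  0.1] J [ 22.  11. -31.   0. -48. -39.]
turn [ 0.17 -0.21  0.16] shift cm [0.73 0.01 0.04]
```

Request:
{"method": "servo_tool", "body": {
  "deltas": [
    [[0.2, -0.2, 0.2], [0.3, 0, 0], 0],
    [[0.2, -0.2, 0.2], [0.6, 0, 0], 0],
    [[0.2, -0.2, 0.2], [0.8, 0, 0], 0],
    [[0.2, -0.2, 0.2], [0.8, 0, 0], 0]
  ]
}}

```text
clock: 5.5
tool_pos: [0.4994, -0.0077, 0.0968]
orientation: [89.0, 89.9, -108.0]
force: [-2.9, 1.2, 8.5]
opening: 0.0004
```

Request:
{"method": "servo_tool", "body": {
  "deltas": [
    [[0, 0, 0], [0.05, 0, -0.2], 0],
    [[0, 0, 0], [0.05, 0, -0.5], 0],
    [[0, 0, 0], [0.05, 0, -0.8], 0],
    [[0, 0, 0], [0.05, 0, -1.1], 0]
  ]
}}

```text
clock: 5.9
tool_pos: [0.5103, -0.0111, 0.0967]
orientation: [80.2, 89.9, -116.8]
force: [-4.3, 1.9, 11.4]
opening: 0.0005
```

```bash
python3 -c "
from h import *
where()"
```

```text
box xyz mm [-28.6  85.2  96.7] F [-4.3  1.9 11.4] 5.9 0.0005
```

Request:
{"method": "servo_tool", "body": {
  "deltas": [
    [[0, 0, 0], [-0.05, 0, -0.2], 0],
    [[0, 0, 0], [-0.05, 0, -0.5], 0],
    [[0, 0, 0], [-0.05, 0, -0.7], 0],
    [[0, 0, 0], [-0.05, 0, -0.8], 0]
  ]
}}

```text
clock: 6.3
tool_pos: [0.5185, -0.0136, 0.0974]
orientation: [78.6, 89.9, -118.4]
force: [-3.3, 1.2, 9.0]
opening: 0.0005
```

Request:
{"method": "servo_tool", "body": {
  "deltas": [
    [[0, 0, 0], [-1, 0, 0], 0],
    [[0, 0, 0], [-3, 0, 0], 0],
    [[0, 0, 0], [-6, 0, 0], 0],
    [[0, 0, 0], [-8, 0, 0], 0],
    [[0, 0, 0], [-8, 0, 0], 0]
  ]
}}

```text
clock: 6.8
tool_pos: [0.5205, -0.0132, 0.1805]
orientation: [-179.9, 89.8, -17.0]
force: [0.3, 0.1, -0.2]
opening: 0.0005
```

Run:
```python
from h import *
where(); s=snap('wrist','w2')
a=[proj(s,np.r_[B-.03*bx+y*by,.104],True) for y in (.085,.015,-.055)];print(np.round(a))
im=cv2.imread('pics/w2.png')
x0,y0=140,0
cv2.imwrite('pics/w2c.png',cv2.resize(im[:210,140:420],None,fx=2.8,fy=2.8,interpolation=cv2.INTER_CUBIC))
```

```text
box xyz mm [-18.3  86.1 180.5] F [ 0.3  0.1 -0.2] 6.8 0.0005
[[295. 215.]
 [296. 121.]
 [296.  26.]]
```

View pics/w2c.png

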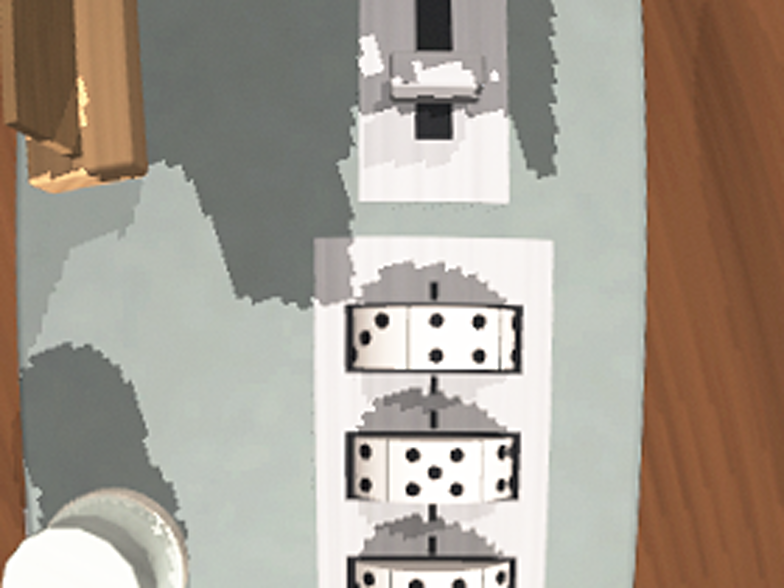

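The left wheel is cut off at the bottom of this crop, but the pips visible at x≈412 and 458 straddle its index at 432, so it looks close to 4. The middle wheel is unchanged. I'll measure from the full frame.

```bash
cat >> h.py <<'E'
def pips(s,y,show=True):
    "pip blobs on a wheel: (rim angle rad + towards robot, box y mm, area)"
    g=cv2.cvtColor(np.asarray(s['image']),cv2.COLOR_RGB2GRAY); k=6
    c=proj(s,np.r_[B-.03*bx+y*by,.104],True); x0,y0=int(c[0]-36),int(c[1]-15)
    r=cv2.resize(g[max(y0,0):y0+30,x0:x0+72],None,fx=k,fy=k,interpolation=cv2.INTER_CUBIC)
    n,l,st,ce=cv2.connectedComponentsWithStats((r<110).astype(np.uint8))
    out=[]
    for i in range(1,n):
        if 40<st[i,4]<900 and max(st[i,2:4])<36:
            uv=(ce[i]+.5)/k-.5
            try: out.append((round(float(cyl(s,uv,y,B,yaw,1,x0,max(y0,0))),3),round(float((ray(s,uv+[x0,max(y0,0)],.103,True)[:2]-B)@by*1000),1),int(st[i,4])))
            except ValueError: pass
    return sorted(out)
E
python3 - <<'E'
from h import *
s=pickle.load(open('pics/w2.pkl','rb'))
for y in (.085,.05,.015): print(y,pips(s,y))
s=pickle.load(open('pics/w1.pkl','rb'))
for y in (.085,.05,.015): print(y,pips(s,y))
E
```

```text
0.085 [(-0.806, 78.6, 517), (-0.208, 80.4, 592), (-0.208, 89.4, 583), (-0.043, 94.8, 215), (0.252, 89.2, 491), (0.256, 80.2, 496), (0.831, 78.1, 342), (0.831, 86.9, 299)]
0.05 [(-0.852, 44.3, 591), (-0.852, 53.1, 564), (-0.254, 45.2, 612), (-0.253, 54.3, 608), (-0.042, 59.4, 231), (-0.023, 49.9, 576), (0.208, 45.2, 567), (0.21, 54.3, 527), (0.792, 53.0, 328)]
0.015 [(-0.847, 14.8, 565), (-0.607, 10.3, 678), (-0.039, 4.1, 201), (-0.015, 19.4, 588), (-0.013, 10.2, 573), (0.442, 10.4, 594), (0.449, 19.3, 557)]
0.085 [(-0.674, 88.4, 344), (-0.21, 80.3, 400), (-0.018, 95.3, 234), (-0.013, 71.7, 207), (0.378, 89.0, 311), (0.605, 84.1, 299), (0.831, 79.0, 222)]
0.05 [(-0.853, 53.8, 365), (-0.847, 44.9, 309), (-0.249, 45.2, 408), (-0.248, 54.4, 448), (-0.02, 49.9, 373), (-0.015, 61.0, 257), (-0.013, 37.7, 218), (0.205, 54.3, 414), (0.206, 45.4, 367), (0.79, 44.9, 238), (0.799, 53.8, 272)]
0.015 [(-0.846, 15.3, 311), (-0.61, 10.4, 352), (-0.015, 10.1, 398), (-0.015, 19.1, 391), (-0.015, 26.2, 93), (0.445, 19.3, 336), (0.449, 10.2, 349)]
```

The left wheel now reads about 3.10 (target 3.142), taking the stationary 5 as reference. The right wheel reads about 2.90 and needs 46.4 mm of rim towards the robot.

```bash
python3 -c "
from h import *
at(-.0184,.015,.107)"
```

```text
clock 6.85 p [ 0.5195 -0.0132  0.1788] F [-0.3 -0.3 -0.2] J [ 20.   8. -23.   0. -59. -37.]
turn [-0.03 -0.09 -0.04] shift cm [ 7.18  7.07 -0.07]
```

Request:
{"method": "servo_tool", "body": {
  "deltas": [
    [[0, 0, 0], [0, 4, 0], 0],
    [[0, 0, 0], [0, 7.1, 0], 0],
    [[0, 0, 0], [3, 7.1, 0], 0],
    [[0, 0, 0], [6, 7.1, 0], 0],
    [[0, 0, 0], [7, 7.1, 0], 0]
  ]
}}

```text
clock: 7.35
tool_pos: [0.4963, -0.0818, 0.1055]
orientation: [38.0, 89.7, -159.2]
force: [-0.7, -0.2, 0.3]
opening: 0.0004
```

```bash
python3 -c "
from h import *
where();at(-.0184,.015,.0972)"
```

```text
box xyz mm [-21.4  13.4 105.5] F [-0.7 -0.2  0.3] 7.35 0.0004
clock 7.35 p [ 0.4963 -0.0818  0.1055] F [-0.7 -0.2  0.3] J [ 13.  11. -30.   0. -49. -30.]
turn [-0.11  0.21 -0.17] shift cm [ 0.83 -0.16 -0.3 ]
```

Request:
{"method": "servo_tool", "body": {
  "deltas": [
    [[-0.1, 0.2, -0.2], [0, -0.15, -0.3], 0],
    [[-0.1, 0.2, -0.2], [0.3, -0.15, -0.3], 0],
    [[-0.1, 0.2, -0.2], [0.6, -0.15, -0.3], 0],
    [[-0.1, 0.2, -0.2], [0.8, -0.15, -0.3], 0],
    [[-0.1, 0.2, -0.2], [0.8, -0.15, -0.3], 0]
  ]
}}

```text
clock: 7.85
tool_pos: [0.5002, -0.0812, 0.0986]
orientation: [-144.7, 89.9, 18.3]
force: [-2.6, -0.6, 6.3]
opening: 0.0002
```

```bash
python3 -c "
from h import *
where();at(-.0416,.015,.0972)"
```

```text
box xyz mm [-17.8  15.1  98.6] F [-2.6 -0.6  6.3] 7.85 0.0002
clock 7.85 p [ 0.5002 -0.0812  0.0986] F [-2.6 -0.6  6.3] J [ 13.  12. -30.  -0. -48. -30.]
turn [ 0.02 -0.08  0.05] shift cm [0.14 0.01 2.38]
```

Request:
{"method": "servo_tool", "body": {
  "deltas": [
    [[0, 0, 0], [0.25, 0, 0], 0],
    [[0, 0, 0], [0.25, 0, 0.2], 0],
    [[0, 0, 0], [0.25, 0, 0.5], 0],
    [[0, 0, 0], [0.25, 0, 0.8], 0],
    [[0, 0, 0], [0.25, 0, 1.1], 0]
  ]
}}

```text
clock: 8.35
tool_pos: [0.4933, -0.0782, 0.0988]
orientation: [-163.6, 89.5, -0.4]
force: [3.8, -5.1, 7.6]
opening: 0.0003
```

```bash
python3 -c "
from h import *
where();at(-.0416,.015,.0972)"
```

```text
box xyz mm [-25.3  16.   98.8] F [ 3.8 -5.1  7.6] 8.35 0.0003
clock 8.35 p [ 0.4933 -0.0782  0.0988] F [ 3.8 -5.1  7.6] J [ 14.  11. -31.   0. -47. -31.]
turn [ 0.12 -0.5   0.15] shift cm [0.14 0.1  1.64]
```

Request:
{"method": "servo_tool", "body": {
  "deltas": [
    [[0, 0, 0], [0, 0, 0], 0],
    [[0, 0, 0], [0, 0, 0], 0]
  ]
}}

```text
clock: 8.55
tool_pos: [0.4944, -0.0782, 0.1005]
orientation: [-164.1, 89.3, -0.9]
force: [-1.4, -1.4, 6.2]
opening: 0.0001
```

Run:
```python
from h import *
where();at(-.0416,.015,.0972); o=ctrl.get_obs();print(o['moment'],o['tau'],o['qvel'])
s=snap('scene','s3');im=cv2.imread('pics/s3.png')
cv2.imwrite('pics/s3c.png',cv2.resize(im[80:290,150:370],None,fx=2.8,fy=2.8,interpolation=cv2.INTER_CUBIC))
```

```text
box xyz mm [-24.2  16.3 100.5] F [-1.4 -1.4  6.2] 8.55 0.0001
clock 8.55 p [ 0.4944 -0.0782  0.1005] F [-1.4 -1.4  6.2] J [ 14.  11. -31.   0. -47. -31.]
turn [ 0.16 -0.66  0.19] shift cm [0.31 0.13 1.74]
[-0.70686154  0.55144388  0.00675051] [ 1.12080462e+00 -3.63555121e+01  2.25019670e+01  4.52453077e+00
  7.33371824e-01 -1.11871699e-02] [-0.08376307  0.14600166 -0.060392   -0.04559719  0.31038016 -0.05156311]
```

View pics/s3c.png

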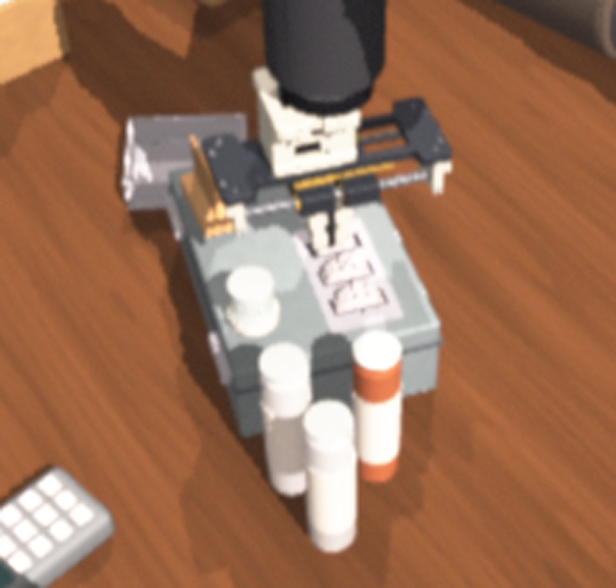

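The scene view shows the gripper's rear end very close to the card block, at about (215,180) in the crop. That could explain the odd side force, so I'll lift and check.

Request:
{"method": "servo_tool", "body": {
  "deltas": [
    [[0, 0, 0], [-0.6, 0, 0], 0],
    [[0, 0, 0], [-1.5, 0, 0], 0],
    [[0, 0, 0], [-3, 0, 0], 0],
    [[0, 0, 0], [-5.5, 0, 0], 0],
    [[0, 0, 0], [-8, 0, 0], 0]
  ]
}}

```text
clock: 9.1
tool_pos: [0.4934, -0.078, 0.1819]
orientation: [-163.2, 89.3, -0.1]
force: [-0.3, 0.6, 0.1]
opening: 0.0005
```

Run:
```python
from h import *
where(); print(ctrl.get_obs()['moment'])
s=snap('wrist','w4'); snap('top','t4')
for y in (.085,.05,.015): print(y,pips(s,y))
im=cv2.imread('pics/w4.png');cv2.imwrite('pics/w4b.png',np.hstack([im, cv2.resize(cv2.imread('pics/t4.png')[165:285,230:440],None,fx=1.1,fy=3.5)])[:, :790])
a=cv2.imread('pics/top0.png');b=cv2.imread('pics/scene0.png');b4=cv2.imread('pics/s3.png')
for c in (b[110:170,205:245],b4[110:170,205:245]):
    h=cv2.cvtColor(c,cv2.COLOR_BGR2HSV);m=(h[...,1]>80)&(h[...,2]>140);print(np.argwhere(m).mean(0)+[110,205],m.sum())
```

```text
box xyz mm [-25.2  16.2 181.9] F [-0.3  0.6  0.1] 9.1 0.0005
[ 0.05528806 -0.15784247 -0.01976469]
0.085 []
0.05 []
0.015 [(-0.844, 17.1, 445), (-0.61, 13.8, 477), (-0.372, 10.1, 505), (-0.023, 25.0, 243), (0.217, 10.3, 464), (0.217, 19.4, 474), (0.667, 17.8, 372), (0.674, 9.0, 374)]
[129.31549296 225.23661972] 710
[151.78894472 222.98492462] 199
```

View pics/w4.png

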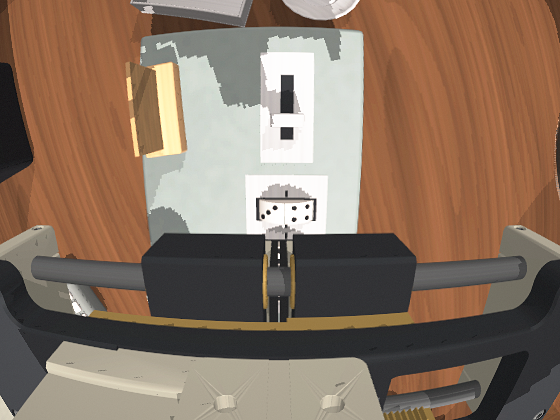

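The right wheel rolled about 0.23 rad the right way. The card block is at (130-186, 62-156), so I'll check its position against the first wrist view.

Run:
```python
from h import *
def bc(s,uv,z,f): q=ray(s,uv,z,f)[:2]-B; return np.round([q@bx*1000,q@by*1000],1)
s=pickle.load(open('pics/w4.pkl','rb'))
print('now base near-left',bc(s,(186,152),.1,True),'near-right',bc(s,(176,63),.1,True))
s1=pickle.load(open('pics/w1.pkl','rb'))
print('w1',bc(s1,np.array((150,155))/2.8+[140,0],.1,True))
s2=pickle.load(open('pics/w2.pkl','rb'))
print('w2',bc(s2,np.array((146,177))/2.8+[140,0],.1,True))
t=[pickle.load(open(f'pics/{n}.pkl','rb')) for n in ('top0','t4')]
for a in t:
    h=cv2.cvtColor(np.asarray(a['image']),cv2.COLOR_RGB2HSV)[190:216,360:402]
    m=(h[...,1]>60)&(h[...,2]>150);q=np.argwhere(m).mean(0)[::-1]+[360,190];print(q,m.sum(),bc(a,q,.105,False))
```

```text
now base near-left [ 46.4 -32.3] near-right [  53.3 -101. ]
w1 [ 45.8 -29.5]
w2 [ 46.1 -30. ]
[382.05479452 202.80821918] 365 [ 65.  -66.1]
[nan nan] 0 [nan nan]<stdin>:12: RuntimeWarning: Mean of empty slice.
  ret = um.true_divide(
```

The card block may have shifted about 2 mm, so the gripper's side did brush it. I'll turn the gripper 90° so its long side lies along the row of wheels, clear of the block. That also suits the bolt.

```bash
cat >> h.py <<'E'
def at9(x,y,z): return goal(np.r_[B+x*bx+y*by,z],yaw+np.pi/2,1)
E
python3 -c "
from h import *
at9(-.023,.015,.18)"
```

```text
clock 9.2 p [ 0.4958 -0.0778  0.1847] F [0.3 0.2 0.6] J [ 14.   5. -25.   0. -58. -31.]
turn [90.21 -0.53  1.09] shift cm [0.47 0.21 0.01]
```

Request:
{"method": "servo_tool", "body": {
  "deltas": [
    [[45, -0.3, 0.5], [0, 0.2, 0], 0],
    [[45, -0.3, 0.5], [0, 0.2, 0], 0],
    [[45, -0.3, 0.5], [0, 0.2, 0], 0],
    [[45, -0.3, 0.5], [0, 0.2, 0], 0],
    [[45, -0.3, 0.5], [0, 0.2, 0], 0]
  ]
}}

```text
clock: 9.7
tool_pos: [0.4953, -0.0795, 0.1849]
orientation: [-132.2, 89.4, -12.4]
force: [-0.3, -0.1, -0.3]
opening: 0.0004
```

Request:
{"method": "servo_tool", "body": {
  "deltas": [
    [[46.5, 0, 0], [0, 0, 0], 0],
    [[46.5, 0, 0], [0, 0, 0], 0],
    [[46.5, 0, 0], [0, 0, 0], 0],
    [[46.5, 0, 0], [0, 0, 0], 0],
    [[46.5, 0, 0], [0, 0, 0], 0]
  ]
}}

```text
clock: 10.2
tool_pos: [0.4953, -0.0793, 0.1852]
orientation: [-86.8, 89.4, -10.0]
force: [-1.1, -1.4, -0.8]
opening: 0.0005
```

```bash
python3 -c "
from h import *
where();at9(-.023,.015,.107)"
```

```text
box xyz mm [-23.   15.6 185.2] F [-1.1 -1.4 -0.8] 10.2 0.0005
clock 10.2 p [ 0.4953 -0.0793  0.1852] F [-1.1 -1.4 -0.8] J [  14.    6.  -25.    0.  -59. -117.]
turn [3.87 0.06 0.62] shift cm [ 7.82  0.08 -0.06]
```

Request:
{"method": "servo_tool", "body": {
  "deltas": [
    [[4, 0, 0.6], [0, 0, 0], 0],
    [[4, 0, 0.6], [3, 0, 0], 0],
    [[4, 0, 0.6], [6, 0.1, -0.1], 0],
    [[4, 0, 0.6], [7.6, 0.1, -0.1], 0],
    [[4, 0, 0.6], [7.6, 0.1, -0.1], 0]
  ]
}}

```text
clock: 10.7
tool_pos: [0.4933, -0.0803, 0.1072]
orientation: [99.1, 89.8, 171.9]
force: [0.6, -1.3, -0.5]
opening: 0.0005
```

```bash
python3 -c "
from h import *
where();at9(-.023,.015,.0972)"
```

```text
box xyz mm [-24.7  14.  107.2] F [ 0.6 -1.3 -0.5] 10.7 0.0005
clock 10.7 p [ 0.4933 -0.0803  0.1072] F [ 0.6 -1.3 -0.5] J [  13.   11.  -30.   -0.  -49. -120.]
turn [-0.15 -0.03 -0.2 ] shift cm [ 1.   -0.17  0.1 ]
```

Request:
{"method": "servo_tool", "body": {
  "deltas": [
    [[0, 0, 0], [0.2, -0.2, 0.1], 0],
    [[0, 0, 0], [0.5, -0.2, 0.1], 0],
    [[0, 0, 0], [0.8, -0.2, 0.1], 0],
    [[0, 0, 0], [1, -0.2, 0.1], 0],
    [[0, 0, 0], [1, -0.2, 0.1], 0]
  ]
}}

```text
clock: 11.2
tool_pos: [0.4967, -0.0797, 0.0985]
orientation: [60.8, 89.9, 133.7]
force: [-1.3, 1.6, 9.1]
opening: 0.0002
```

```bash
python3 -c "
from h import *
where();at9(-.037,.015,.0972)"
```

```text
box xyz mm [-21.6  15.6  98.5] F [-1.3  1.6  9.1] 11.2 0.0002
clock 11.2 p [ 0.4967 -0.0797  0.0985] F [-1.3  1.6  9.1] J [  13.   12.  -30.   -0.  -48. -120.]
turn [-0.12  0.03 -0.05] shift cm [ 0.13  1.54 -0.06]
```

Request:
{"method": "servo_tool", "body": {
  "deltas": [
    [[0, 0, 0], [0.08, 0.2, 0], 0],
    [[0, 0, 0], [0.08, 0.5, 0], 0],
    [[0, 0, 0], [0.08, 0.8, 0], 0],
    [[0, 0, 0], [0.08, 1.1, 0], 0],
    [[0, 0, 0], [0.08, 1.4, 0], 0]
  ]
}}

```text
clock: 11.7
tool_pos: [0.4861, -0.0758, 0.0999]
orientation: [-70.6, 89.7, 2.3]
force: [4.0, -4.5, 6.1]
opening: 0.0007
```

```bash
python3 -c "
from h import *
where()"
```

```text
box xyz mm [-32.9  16.1  99.9] F [ 4.  -4.5  6.1] 11.7 0.0007
```

Request:
{"method": "servo_tool", "body": {
  "deltas": [
    [[0, 0, 0], [-1, 0, 0], 0],
    [[0, 0, 0], [-3, 0, 0], 0],
    [[0, 0, 0], [-6, 0, 0], 0],
    [[0, 0, 0], [-8, 0, 0], 0],
    [[0, 0, 0], [-8, 0, 0], 0]
  ]
}}

```text
clock: 12.2
tool_pos: [0.4874, -0.0756, 0.1836]
orientation: [-67.3, 89.4, 5.6]
force: [-0.4, -0.2, 0.6]
opening: 0.0003
```

Run:
```python
from h import *
where(); s=snap('wrist','w5'); print([proj(s,np.r_[B-.03*bx+y*by,.104],True).round() for y in (.085,.05,.015)])
for y in (.085,.05,.015): print(y,pips(s,y))
im=cv2.imread('pics/w5.png');cv2.imwrite('pics/w5c.png',cv2.resize(im[60:270,140:420],None,fx=2.8,fy=2.8,interpolation=cv2.INTER_CUBIC))
```

```text
box xyz mm [-31.6  16.7 183.6] F [-0.4 -0.2  0.6] 12.2 0.0003
[array([366., 215.]), array([322., 215.]), array([277., 215.])]
0.085 [(-0.205, 80.4, 524), (-0.201, 89.4, 485), (0.131, 94.5, 267), (0.259, 89.2, 419), (0.26, 80.2, 461)]
0.05 [(-0.253, 54.2, 449), (-0.251, 45.1, 463), (-0.077, 28.3, 69), (-0.02, 49.7, 503), (0.214, 45.2, 479), (0.216, 54.2, 469), (0.328, 30.7, 68)]
0.015 [(-0.386, 19.1, 474), (-0.15, 14.7, 489), (-0.077, 28.3, 69), (0.082, 10.1, 514), (0.328, 30.7, 68)]
```

View pics/w5c.png

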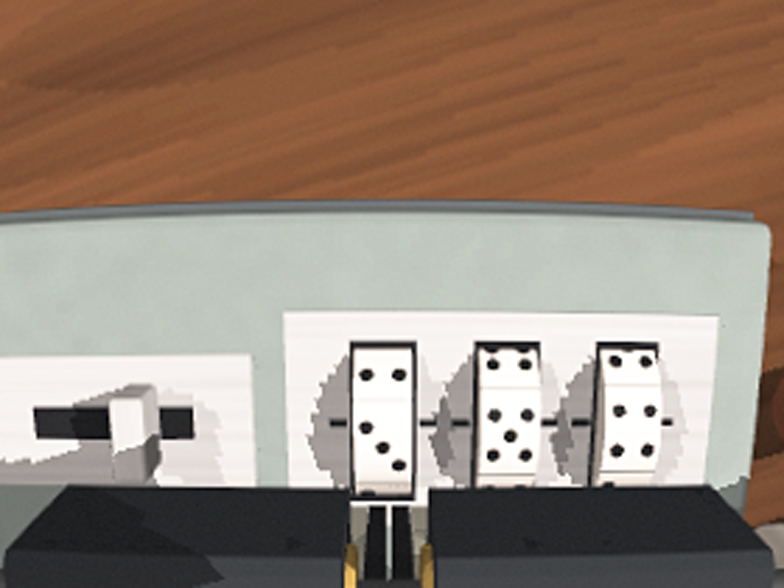

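The view shows the left wheel at 4 and the middle at 5. On the right wheel the 3 is just past the top, so it reads about 2.22, an 11.35 mm roll with no slip. 29.4 mm remain.

```bash
python3 -c "
from h import *
where();at9(-.022,.015,.107)"
```

```text
box xyz mm [-32.6  16.5 181.9] F [ 0.3 -0.1 -0.1] 12.25 0.0003
clock 12.25 p [ 0.4865 -0.0756  0.1819] F [ 0.3 -0.1 -0.1] J [  14.    5.  -26.    0.  -59. -121.]
turn [-0.05  0.21  0.45] shift cm [ 7.49 -1.   -0.17]
```

Request:
{"method": "servo_tool", "body": {
  "deltas": [
    [[0, 0.2, 0.4], [2, -1, -0.2], 0],
    [[0, 0.2, 0.4], [5, -1, -0.2], 0],
    [[0, 0.2, 0.4], [7, -1, -0.2], 0],
    [[0, 0.2, 0.4], [7.3, -1, -0.2], 0],
    [[0, 0.2, 0.4], [7.3, -1, -0.2], 0]
  ]
}}

```text
clock: 12.75
tool_pos: [0.4956, -0.0805, 0.1085]
orientation: [137.6, 89.9, -149.4]
force: [0.0, 0.1, 0.8]
opening: 0.0006
```

```bash
python3 -c "
from h import *
where();at9(-.022,.015,.0972)"
```

```text
box xyz mm [-22.5  14.4 108.5] F [0.  0.1 0.8] 12.75 0.0006
clock 12.75 p [ 0.4956 -0.0805  0.1085] F [0.  0.1 0.8] J [  13.   11.  -30.    0.  -49. -120.]
turn [-0.05 -0.05 -0.05] shift cm [ 1.13 -0.05  0.06]
```

Request:
{"method": "servo_tool", "body": {
  "deltas": [
    [[0, 0, 0], [0.3, 0, 0.1], 0],
    [[0, 0, 0], [0.6, 0, 0.1], 0],
    [[0, 0, 0], [0.9, 0, 0.1], 0],
    [[0, 0, 0], [1.1, 0, 0.1], 0],
    [[0, 0, 0], [1.1, 0, 0.1], 0]
  ]
}}

```text
clock: 13.25
tool_pos: [0.4967, -0.0794, 0.0985]
orientation: [-99.1, 89.9, -26.1]
force: [-0.8, 1.7, 8.6]
opening: 0.0002
```

```bash
python3 -c "
from h import *
where()"
```

```text
box xyz mm [-21.7  15.9  98.5] F [-0.8  1.7  8.6] 13.25 0.0002
```

Request:
{"method": "servo_tool", "body": {
  "deltas": [
    [[0, 0, 0], [0.1, 0.3, 0], 0],
    [[0, 0, 0], [0.1, 0.6, 0], 0],
    [[0, 0, 0], [0.1, 0.9, 0], 0],
    [[0, 0, 0], [0.12, 1.2, 0], 0],
    [[0, 0, 0], [0.15, 1.5, 0], 0]
  ]
}}

```text
clock: 13.75
tool_pos: [0.485, -0.0753, 0.099]
orientation: [-83.0, 89.6, -9.9]
force: [3.0, -5.3, 7.9]
opening: 0.0008
```

```bash
python3 -c "
from h import *
where()"
```

```text
box xyz mm [-34.   16.3  99. ] F [ 3.  -5.3  7.9] 13.75 0.0008
```

Request:
{"method": "servo_tool", "body": {
  "deltas": [
    [[0, 0, 0], [0.1, 0.3, 0], 0],
    [[0, 0, 0], [0.1, 0.5, 0], 0],
    [[0, 0, 0], [0.1, 0.6, 0], 0]
  ]
}}

```text
clock: 14.05
tool_pos: [0.4816, -0.0738, 0.0999]
orientation: [-81.0, 89.3, -7.9]
force: [3.1, -4.3, 7.3]
opening: 0.0006
```

Request:
{"method": "servo_tool", "body": {
  "deltas": [
    [[0, 0, 0], [-0.8, 0, 0], 0],
    [[0, 0, 0], [-1.6, 0, 0], 0],
    [[0, 0, 0], [-1.6, -1.6, -0.1], 0],
    [[0, 0, 0], [-1.6, -1.6, -0.1], 0],
    [[0, 0, 0], [-1.2, -1.6, -0.1], 0]
  ]
}}

```text
clock: 14.55
tool_pos: [0.4964, -0.0794, 0.1123]
orientation: [-79.3, 89.3, -6.2]
force: [-0.4, 0.0, -0.2]
opening: 0.0003
```

```bash
python3 -c "
from h import *
where();at9(-.022,.015,.0972)
s=snap('wrist','w6')
for y in (.085,.05,.015): print(y,pips(s,y))"
```

```text
box xyz mm [-22.   15.8 112.3] F [-0.4  0.  -0.2] 14.55 0.0003
clock 14.55 p [ 0.4964 -0.0794  0.1123] F [-0.4  0.  -0.2] J [  14.   10.  -30.    0.  -49. -121.]
turn [0.09 0.13 0.68] shift cm [ 1.51  0.02 -0.08]
0.085 [(0.158, 93.8, 257), (0.315, 63.0, 53)]
0.05 [(0.255, 61.5, 112), (0.315, 63.0, 52)]
0.015 [(0.16, 33.5, 348)]
```

Request:
{"method": "servo_tool", "body": {
  "deltas": [
    [[0, 0.1, 0.7], [0.3, 0, -0.1], 0],
    [[0, 0.1, 0.7], [0.7, 0, -0.1], 0],
    [[0, 0.1, 0.7], [1.1, 0, -0.1], 0],
    [[0, 0.1, 0.7], [1.45, 0, -0.1], 0],
    [[0, 0.1, 0.7], [1.45, 0, -0.1], 0]
  ]
}}

```text
clock: 15.1
tool_pos: [0.4952, -0.0804, 0.0968]
orientation: [102.5, 89.9, 175.5]
force: [-3.1, 1.1, 10.1]
opening: 0.0001
```

```bash
python3 -c "
from h import *
where()"
```

```text
box xyz mm [-22.8  14.5  96.8] F [-3.1  1.1 10.1] 15.1 0.0001
```

Request:
{"method": "servo_tool", "body": {
  "deltas": [
    [[0, 0, 0], [0, 0.3, 0], 0],
    [[0, 0, 0], [0, 0.6, 0], 0],
    [[0, 0, 0], [0.05, 0.9, 0], 0],
    [[0, 0, 0], [0.05, 1.2, 0], 0],
    [[0, 0, 0], [0.1, 1.5, 0], 0]
  ]
}}

```text
clock: 15.6
tool_pos: [0.4835, -0.0765, 0.0975]
orientation: [-89.8, 89.8, -16.6]
force: [2.9, -5.6, 10.2]
opening: 0.0002
```

```bash
python3 -c "
from h import *
where()"
```

```text
box xyz mm [-35.2  14.8  97.5] F [ 2.9 -5.6 10.2] 15.6 0.0002
```

12.4 mm done. Lift straight up and measure.

Request:
{"method": "servo_tool", "body": {
  "deltas": [
    [[0, 0, 0], [-1, 0, 0], 0],
    [[0, 0, 0], [-3, 0, 0], 0],
    [[0, 0, 0], [-6, 0, 0], 0],
    [[0, 0, 0], [-8.5, 0, 0], 0],
    [[0, 0, 0], [-8.5, 0, 0], 0]
  ]
}}

```text
clock: 16.1
tool_pos: [0.485, -0.0762, 0.186]
orientation: [-74.8, 89.5, -1.7]
force: [0.6, -0.4, 0.2]
opening: 0.0004
```

```bash
python3 -c "
from h import *
s=snap('wrist','w7')
for y in (.085,.05,.015): print(y,pips(s,y))
where();at9(-.03,-.055,.18)"
```

```text
0.085 [(-0.244, 55.4, 69), (-0.201, 80.4, 466), (-0.196, 89.4, 446), (0.133, 60.7, 407), (0.134, 94.4, 235), (0.212, 55.1, 144), (0.261, 80.2, 439), (0.262, 89.3, 428)]
0.05 [(-0.254, 45.2, 454), (-0.251, 54.2, 431), (-0.018, 49.8, 463), (0.133, 60.7, 407), (0.21, 45.2, 454), (0.212, 54.2, 426)]
0.015 [(-0.293, 19.2, 473), (0.171, 10.2, 474)]
box xyz mm [-34.9  15.3 184.1] F [-0.5  0.2 -1.2] 16.15 0.0004
clock 16.15 p [ 0.4839 -0.0761  0.1841] F [-0.5  0.2 -1.2] J [  14.    5.  -26.    0.  -59. -121.]
turn [0.19 0.1  0.33] shift cm [ 0.4  -0.46 -7.03]
```

All three wheels are within about 0.05 rad of the code: left ≈3.09, middle ≈4.19, right ≈1.09. Next, straddle the tab with the fingers 4 cm open.

Request:
{"method": "servo_tool", "body": {
  "deltas": [
    [[0.2, 0.1, 0.3], [0.4, -0.5, -4], 4],
    [[0.2, 0.1, 0.3], [0.4, -0.5, -8], 4],
    [[0.2, 0.1, 0.3], [0.4, -0.5, -8], 4],
    [[0.2, 0.1, 0.3], [1.5, -0.5, -8], 4],
    [[0.2, 0.1, 0.3], [3, -0.5, -8], 4]
  ]
}}

```text
clock: 16.65
tool_pos: [0.4658, -0.1538, 0.1531]
orientation: [-62.8, 89.9, 10.1]
force: [-0.2, -0.1, -0.2]
opening: 0.0351
```

```bash
python3 -c "
from h import *
where();at9(-.03,-.065,.098)
s=snap('wrist','w8')"
```

```text
box xyz mm [-29.4 -64.3 153.1] F [-0.2 -0.1 -0.2] 16.65 0.0351
clock 16.65 p [ 0.4658 -0.1538  0.1531] F [-0.2 -0.1 -0.2] J [   5.    7.  -28.   -0.  -55. -112.]
turn [-0.04  0.03  0.05] shift cm [ 5.51  0.06 -0.07]
```

View pics/w8.png

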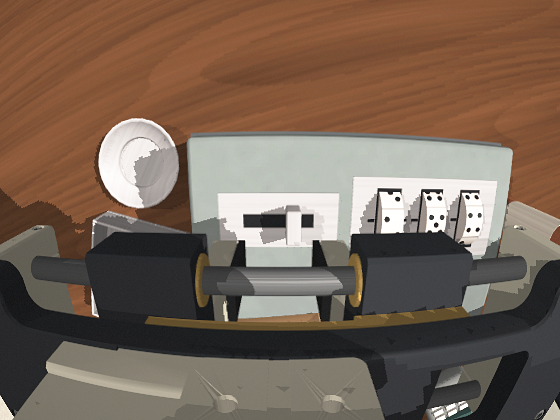

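The fingers (x≈235 and 325) straddle the tab (293, 225), the tray and dish are well below the gripper, and the wheels read 4-5-2.

Request:
{"method": "servo_tool", "body": {
  "deltas": [
    [[0, 0, 0], [1.5, 0, 0], 4],
    [[0, 0, 0], [3, 0, 0], 4],
    [[0, 0, 0], [4.5, 0, 0], 4],
    [[0, 0, 0], [5.3, 0, 0], 4],
    [[0, 0, 0], [5.5, 0, 0], 4]
  ]
}}

```text
clock: 17.2
tool_pos: [0.4633, -0.1527, 0.0939]
orientation: [99.1, 89.7, 172.1]
force: [-0.1, -0.3, 0.7]
opening: 0.0404
```

```bash
python3 -c "
from h import *
where()"
```

```text
box xyz mm [-32.2 -64.   93.9] F [-0.1 -0.3  0.7] 17.2 0.0404
```

Request:
{"method": "servo_tool", "body": {
  "deltas": [
    [[0, 0, 0], [-0.4, 0, 0], 4],
    [[0, 0, 0], [-0.4, 0, -0.3], 4],
    [[0, 0, 0], [-0.4, 0, -0.6], 4],
    [[0, 0, 0], [-0.4, 0, -0.9], 4],
    [[0, 0, 0], [-0.4, 0, -1.2], 4]
  ]
}}

```text
clock: 17.7
tool_pos: [0.4603, -0.1643, 0.0985]
orientation: [92.1, 89.8, 165.1]
force: [0.2, 2.4, 1.7]
opening: 0.0403
```

```bash
python3 -c "
from h import *
where()"
```

```text
box xyz mm [-31.6 -75.9  98.5] F [0.2 2.4 1.7] 17.7 0.0403
```

Request:
{"method": "servo_tool", "body": {
  "deltas": [
    [[0, 0, 0], [0, 0, -0.3], 4],
    [[0, 0, 0], [0, 0, -0.6], 4],
    [[0, 0, 0], [0, 0, -0.9], 4],
    [[0, 0, 0], [0, 0, -1.2], 4],
    [[0, 0, 0], [0, 0, -1.2], 4]
  ]
}}

```text
clock: 18.2
tool_pos: [0.4566, -0.1762, 0.0985]
orientation: [96.9, 89.7, 169.9]
force: [-0.3, -0.3, -0.9]
opening: 0.0396
```

```bash
python3 -c "
from h import *
where()"
```

```text
box xyz mm [-31.7 -88.5  98.5] F [-0.3 -0.3 -0.9] 18.2 0.0396
```

Slow approach to the stop, 1 mm per row.

Request:
{"method": "servo_tool", "body": {
  "deltas": [
    [[0, 0, 0], [0, 0, -0.1], 4],
    [[0, 0, 0], [0, 0, -0.15], 4],
    [[0, 0, 0], [0, 0, -0.2], 4],
    [[0, 0, 0], [0, 0, -0.2], 4]
  ]
}}

```text
clock: 18.6
tool_pos: [0.4562, -0.1774, 0.0984]
orientation: [82.4, 89.7, 155.3]
force: [0.8, 7.6, 1.3]
opening: 0.0397
```

Request:
{"method": "servo_tool", "body": {
  "deltas": [
    [[0, 0, 0], [0, 0, -0.1], 4],
    [[0, 0, 0], [0, 0, -0.15], 4],
    [[0, 0, 0], [0, 0, -0.2], 4]
  ]
}}

```text
clock: 18.9
tool_pos: [0.4562, -0.1776, 0.0983]
orientation: [48.7, 89.7, 121.7]
force: [-0.2, 17.2, 3.2]
opening: 0.0402
```

```bash
python3 -c "
from h import *
where()"
```

```text
box xyz mm [-31.7 -89.9  98.3] F [-0.2 17.2  3.2] 18.9 0.0402
```

It is against the stop, so back off and lift.

Request:
{"method": "servo_tool", "body": {
  "deltas": [
    [[0, 0, 0], [0, 0, 0.4], 4],
    [[0, 0, 0], [0, 0, 0.6], 4],
    [[0, 0, 0], [-2, 0, 0.6], 4],
    [[0, 0, 0], [-5, 0, 0.6], 4],
    [[0, 0, 0], [-8, 0, 0.6], 4]
  ]
}}

```text
clock: 19.4
tool_pos: [0.4575, -0.1725, 0.1789]
orientation: [69.4, 89.7, 142.3]
force: [0.7, 0.3, -0.7]
opening: 0.0399
```

Run:
```python
from h import *
where(); s=snap('wrist','w9')
for y in (.085,.05,.015): print(y,pips(s,y))
snap('top','t9');snap('scene','s9')
a=cv2.imread('pics/w9.png')[60:330];b=cv2.imread('pics/s9.png')[90:290,150:370]
cv2.imwrite('pics/f.png',np.hstack([a[:, 150:530],cv2.resize(b,(297,270))]))
```

```text
box xyz mm [-32.  -84.7 178.9] F [ 0.7  0.3 -0.7] 19.4 0.0399
0.085 [(-0.251, 54.2, 333), (-0.212, 80.4, 336), (-0.206, 89.5, 295), (-0.117, 59.2, 46), (-0.019, 50.1, 413), (0.213, 46.6, 73), (0.214, 54.3, 353), (0.26, 80.2, 314), (0.26, 89.1, 305), (0.54, 117.5, 150)]
0.05 [(-0.574, 53.8, 67), (-0.302, 19.1, 430), (-0.251, 45.3, 376), (-0.251, 54.2, 333), (-0.22, 88.4, 77), (-0.212, 80.4, 336), (-0.117, 59.2, 46), (-0.038, 24.4, 60), (-0.019, 50.1, 413), (0.132, 24.3, 181), (0.214, 45.2, 401), (0.214, 54.3, 353), (0.26, 80.2, 314), (0.323, 26.1, 93)]
0.015 [(-0.301, 19.2, 422), (-0.251, 45.3, 376), (-0.038, 24.4, 60), (0.132, 24.3, 181), (0.167, 10.3, 438), (0.214, 45.3, 417), (0.323, 26.1, 93)]
```

View pics/f.png

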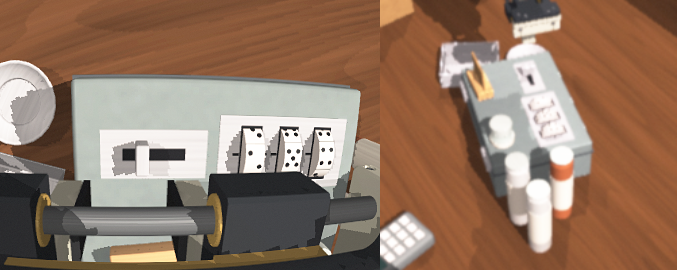

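The bolt tab has moved right to about (142,158) in the left half, the wheels show 4-5-2, and the bystanders look undisturbed. I'll verify the bolt position numerically, then hand in.

Run:
```python
from h import *
for n,c in (('w8',None),('w9',None)):
    s=pickle.load(open(f'pics/{n}.pkl','rb'))
    for y in (-.055,-.075): print(n,y,'pred tab top px',proj(s,np.r_[B-.03*bx+y*by,.11],True).round())
s=pickle.load(open('pics/w9.pkl','rb'));q=ray(s,(292,203),.11,True)[:2]-B;print('tab y',q@by)
where();ctrl.close_job()
```

```text
w8 -0.055 pred tab top px [294. 229.]
w8 -0.075 pred tab top px [263. 229.]
w9 -0.055 pred tab top px [320. 221.]
w9 -0.075 pred tab top px [292. 221.]
tab y -0.0754774197698035
box xyz mm [-30.3 -84.2 180.2] F [ 0.3 -0.4 -1.3] 19.55 0.04
the job is handed in; nothing more can be done
```

The cash box is unlocked and the job is handed in at about 19.5 s: the wheels stand at 4-5-2 and the bolt is drawn right to its stop. `close_job` reported no verdict, so this rests on my own checks.

- **Wheels:** the last wrist picture reads left ≈3.10, middle ≈4.19 (never turned) and right ≈1.09 rad. Each is within about 0.05 rad of its code number.
- **Bolt:** the tab sits at y ≈ -75 mm from the box's origin, which is about 20 mm of travel.
- **Hand-in:** the gripper stood clear above the box and was not touching anything.

Some things were less clean:
- **Force:** readings stayed below 12 N while rolling the wheels. They rose to about 17 N for a moment when the bolt met its stop, below the 22 N limit but more than I wanted.
- **Side force:** the first stroke on the right wheel gave an unexpected sideways force. The card block also seemed to have shifted about 2 mm, within the reading error. I turned the gripper 90° to stay clear of it, but the side force appeared again during the later pulls towards the robot. The block may therefore not have been the cause, and I did not find what was.
- **Bystanders:** I checked the others by eye only, in the last scene and wrist pictures. They looked unmoved.
- **Pictures:** I viewed 10 images, which is the full budget.

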